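# Bring a slide canister round on the carousel and take it out

### The arm

A 6-joint arm with a two-finger parallel gripper is mounted at the origin on the work surface. World frame = base frame: x ahead of the robot, y to its left, z up, the work surface at z = 0. Lengths are in m, angles in rad, forces in N, time in s.
With the tool pointing down it reaches from about 0.35 to 0.8 m from the base axis. Payload 7.3 kg.
Tool frame: the origin (TCP) lies between the finger pads; the fingertips stand 25 mm ahead of it and the grasp point (between the pads) lies 6 mm ahead of it (r.tip_extent is the distance from the TCP to the fingertips, in m); z points along the fingers, y is the direction in which the jaws open and shut (so a half turn about z gives the same grasp; the last joint's range is limited). The gripper opens to 85 mm and grips with 20 to 120 N. Pads are 22 mm wide; open, the fingers measure 114 mm over their backs; the gripper's body (76 mm by 85 mm) begins 54 mm behind the grasp point. The pads swing forward as they close: fully open they stand 13 mm farther back than shut.
Start: joints at [-1.249, 0.342, 1.524, -0, 1.275, -0.146], TCP at [0.237, -0.469, 0.256] pointing down, gripper open.
Joint ranges: [-2.53, 2.53], [-0.77, 2.02], [0.04, 2.7], [-1, 4.14], [0.28, 2.66], [-3.11, 3.11]. Speed limits (rad/s): [2.57, 2.57, 3.14, 3.14, 3.14, 3.14].

### API

Orientations are given as a unit quaternion [x, y, z, w].
In Python, from workcell import r, command_gripper, optics gives the robot as it stands. The module is installed in compiled form; this text tells all that it offers. Calls block until the motion is done:
- r.reach(position, orientation): joint-space move of the TCP to a pose.
- r.move_straight(position, orientation=None, speed=0.15, max_force=None): straight line of the TCP; orientation=None keeps the orientation; speed is the mean speed in m/s. With max_force (N) it stops when the force on the tool has changed by that much, and returns True; else False.
- r.movej(angles): joint-space move.
- command_gripper(opening, force=None): finger opening in m; force is the grip in N (None keeps the last); returns when the fingers have stopped.
- r.hold(seconds).
- r.solve_ik(position, orientation): joint angles nearest the present ones, or None.
- r.read_state(): the state.
- optics.get_image(name): name is "side" or "top"; returns (picture, depth): 480x640x3 uint8, red, green, blue; 480x640 float32, m along the optical axis (not along the pixel's ray), 0 where there is no reading.
- optics.camera_model(name): a dict with "K" (3x3 intrinsics, pixels), "R" (3x3) and "t" (3): a world point X has camera coordinates R X + t. Camera axes: x right, y down, z forward; pixel columns grow to the right and rows downward; lengths in m; the calibration is good to about 2 mm. A picture is of the moment at which its call begins. camera_model takes no time and is no camera call.
A pose or a line that the arm cannot do raises r.PlanningError and nothing moves.
- r.finish_job(): hands the job in, once; it reports no verdict.
The state is a dict: "time_s": time; "joint_positions": joint angles; "dq": joint speeds; "tau": joint torques, N m; "eef_pos": TCP position; "eef_rot": TCP orientation; "contact_force": force on the tool from outside, world axes, zero at the start; "torque": the same for the moment, N m; "grip_width": finger opening in m.
Only numpy, scipy, OpenCV 4.12 (cv2) and the standard library are available. Lean on these libraries where they do the work, as an engineer would, in place of code of your own. Each camera call takes 0.05 s, during which the arm holds its last target.

### The job

Turn the slide carousel until the canister with the orange lid stands at the front, in line with the yellow nose, and let the carousel come to rest. Then lift that canister out and set it down upright in the free part of the steel tray without dropping it. Leave the other canisters standing in their pockets and everything else where it is.

Things in the scene. Friction and masses are not known exactly. Their poses are not given: they have to be found in the camera images.
- can_orange: The wanted canister; a round plastic slide canister, grey body with a paper band and a bright orange lid, 44 mm diameter from bottom to top (lid included, lid 28 mm high), 90 mm tall, about 110 g; origin at the centre of its underside, z up. Its mass varies by up to 40 percent. It starts in a pocket well away from the front, at or under the hood.
- can_white: Another canister; a round plastic slide canister, grey body with a paper band and a white lid, 44 mm diameter from bottom to top (lid included, lid 28 mm high), 90 mm tall, about 110 g; origin at the centre of its underside, z up. Stays in its pocket.
- can_black: Another canister; a round plastic slide canister, grey body with a paper band and a black lid, 44 mm diameter from bottom to top (lid included, lid 28 mm high), 90 mm tall, about 110 g; origin at the centre of its underside, z up. Stays in its pocket.
- can_green: Another canister; a round plastic slide canister, grey body with a paper band and a green lid, 44 mm diameter from bottom to top (lid included, lid 28 mm high), 90 mm tall, about 110 g; origin at the centre of its underside, z up. Stays in its pocket.
- can_blue: Another canister; a round plastic slide canister, grey body with a paper band and a blue lid, 44 mm diameter from bottom to top (lid included, lid 28 mm high), 90 mm tall, about 110 g; origin at the centre of its underside, z up. Stays in its pocket.
- stand: Fixed carousel stand: black round base, 316 mm diameter, 18 mm high. Origin on the carousel's vertical turning axis, at table height, z up. Its front is its own -x direction, which points roughly at the robot and is marked by the yellow nose. A fixed steel column, 60 mm diameter, stands on the axis up to 135 mm above the table.
- nose (a point): Tip of the yellow nose on the base's front edge, 188 mm from the axis in the stand's -x direction; the nose is 30 mm wide and 18 mm high.
- hood_edge (a point): Middle of the front edge of the fixed flat clear plastic dust hood, above the turning axis, 140 mm above the table (the underside; its edge bar's top is at 146 mm). The hood covers only the half beyond the axis: from stand x = 0 to +158 mm, up to 172 mm to either side; two thin posts carry it at the far side. The half towards the nose is open from above.
- load_point (a point): Front pocket position, fixed on the stand: 95 mm from the axis straight towards the yellow nose, 30 mm above the table (the pocket floor's height). A canister whose pocket faces the nose exactly has its origin here.
- carousel (a joint): Angle (rad) of the white turntable about the stand's axis, 0 at the start, growing counter-clockwise seen from above. Turns both ways, over a full turn; friction 0.15 N m (about 1 N at a peg); stops where left. Disc 308 mm wide, top face 30 mm above the table. Five pockets 72 degrees apart, 95 mm from the axis: rings 48 mm wide inside, 22 mm high, a canister in each, standing on the disc.
- tray: Fixed open stainless tray, 160 mm (its x) by 190 mm (its y), 16 mm high, walls and floor 4 mm thick; origin at the centre of its underside, so its inner floor is 4 mm above the origin. The half at its -x side (towards the robot) is free; a slide box lies along the other side.
- slide_box: Blue and white slide box lying in the tray, 36 mm (x) by 102 mm (y) by 32 mm high, origin at the centre of its underside, about 46 mm from the tray's centre on the tray's +x side.
- bottle: Amber bottle with white cap, 64 mm diameter, 160 mm tall, on the table; origin at the centre of its underside.
- dishes: Stack of three clear dishes, 92 mm diameter, 42 mm high, on the table; origin at the centre of its underside.
- tip_box: Grey and clear pipette-tip box, 85 by 125 mm, 80 mm high, on the table; origin at the centre of its underside.
- jar: Glass jar with blue lid, 72 mm diameter, 90 mm tall, on the table; origin at the centre of its underside.
- peg0 (a point): Centre of the top of one of five upright steel pegs by which the turntable is turned: 14 mm diameter, from the disc (30 mm) to 130 mm above the table, with a collar 23 mm wide round its lowest 8 mm; 140 mm from the axis, midway between two pockets. Pegs are 72 degrees apart and turn with the carousel.
- peg1 (a point): Centre of the top of one of five upright steel pegs by which the turntable is turned: 14 mm diameter, from the disc (30 mm) to 130 mm above the table, with a collar 23 mm wide round its lowest 8 mm; 140 mm from the axis, midway between two pockets. Pegs are 72 degrees apart and turn with the carousel.
- peg2 (a point): Centre of the top of one of five upright steel pegs by which the turntable is turned: 14 mm diameter, from the disc (30 mm) to 130 mm above the table, with a collar 23 mm wide round its lowest 8 mm; 140 mm from the axis, midway between two pockets. Pegs are 72 degrees apart and turn with the carousel.
- peg3 (a point): Centre of the top of one of five upright steel pegs by which the turntable is turned: 14 mm diameter, from the disc (30 mm) to 130 mm above the table, with a collar 23 mm wide round its lowest 8 mm; 140 mm from the axis, midway between two pockets. Pegs are 72 degrees apart and turn with the carousel.
- peg4 (a point): Centre of the top of one of five upright steel pegs by which the turntable is turned: 14 mm diameter, from the disc (30 mm) to 130 mm above the table, with a collar 23 mm wide round its lowest 8 mm; 140 mm from the axis, midway between two pockets. Pegs are 72 degrees apart and turn with the carousel.
Not all that is in view belongs to the job. Several things look just like the tray: the one meant starts farthest from the robot's base.

How it is judged:
By the outcome, as a careful person would: the job done as asked, in the order asked, and still so for the second after the job is handed in, with the robot touching nothing.
It also fails if it takes over 72 s, if anything falls off the work surface, if the arm or the gripper's body presses on something with over 40 N, if the wrist force passes 120 N, or if a joint passes its speed limit or range.

## Working session

There is one attempt and no reset: what is moved stays moved. The work goes in short steps, each a Python script; the robot and the scene stay as the last script left them, time stands still between calls to the robot, and variables do not carry over. Pictures are saved under pics/ and viewed, and the job is handed in when it is done.

```bash
mkdir -p pics; python3 - <<'E'
from workcell import r,optics
import cv2,numpy as np
for n in("top","side"):
    p,d=optics.get_image(n); cv2.imwrite(f"pics/{n}0.png",p[:,:,::-1]); np.save(f"pics/{n}0.npy",d)
    m=optics.camera_model(n); print(n,m)
print(r.read_state())
E
```

```text
top {'K': array([[538.69207816,   0.        , 317.38272852],
       [  0.        , 538.69207816, 239.89141705],
       [  0.        ,   0.        ,   1.        ]]), 'R': array([[ 0.0251604 , -0.99962095,  0.0111764 ],
       [-0.99700279, -0.02590955, -0.07289807],
       [ 0.07316002, -0.00930875, -0.99727677]]), 't': array([-0.04880113,  0.45611254,  1.58624149])}
side {'K': array([[449.33097349,   0.        , 317.28909917],
       [  0.        , 449.33097349, 241.77035097],
       [  0.        ,   0.        ,   1.        ]]), 'R': array([[-0.70997584, -0.70398424, -0.01845248],
       [-0.38921728,  0.41409726, -0.82282038],
       [ 0.5868937 , -0.57700056, -0.56800188]]), 't': array([0.30023618, 0.27062901, 0.9415076 ])}
{'time_s': 0.1, 'joint_positions': array([-1.24898723e+00,  3.42665570e-01,  1.52493161e+00,  2.98660222e-06,
        1.27543433e+00, -1.46006948e-01]), 'dq': array([-6.43391882e-04, -9.58542129e-04, -1.07909787e-03,  1.49263575e-03,
        1.87145504e-03,  7.19337132e-05]), 'tau': array([ 2.91649892e-03, -4.34449160e+01, -2.46489537e+01,  9.71362920e-05,
        4.59710980e-03,  3.44447926e-05]), 'eef_pos': array([ 0.23665219, -0.46825986,  0.25568541]), 'eef_rot': array([ 9.72767870e-01,  2.31780398e-01, -6.17343861e-05, -7.16777026e-04]), 'contact_force': array([-0.16007449,  0.26351691, -0.15556115]), 'torque': array([-0.05821281, -0.03444672, -0.02484944]), 'grip_width': 0.0855476867761014}
```

View pics/top0.png

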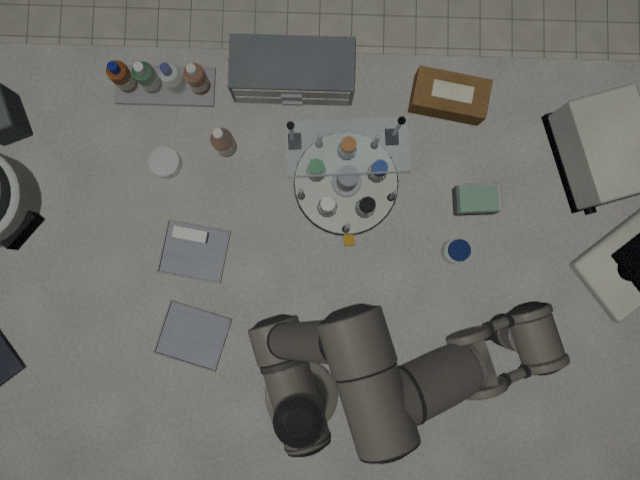

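View pics/side0.png

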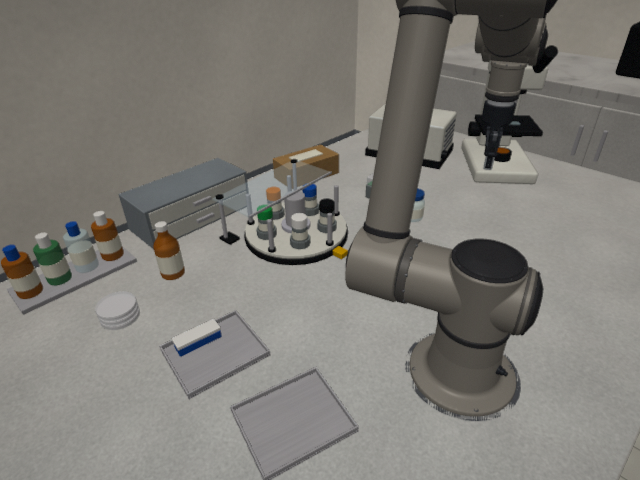

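```bash
python3 - <<'E'
import cv2
p=cv2.imread("pics/top0.png")
cv2.imwrite("pics/c1.png",cv2.resize(p[110:255,280:415],None,fx=5,fy=4.1 if 0 else 5,interpolation=cv2.INTER_CUBIC)[:,:][0:725])
cv2.imwrite("pics/c1.png",cv2.resize(p[112:252,280:420],None,fx=4.2,fy=4.2,interpolation=cv2.INTER_CUBIC))
cv2.imwrite("pics/c2.png",cv2.resize(p[210:290,150:240],None,fx=7,fy=7,interpolation=cv2.INTER_CUBIC))
E
```

```text
(no output)
```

View pics/c1.png

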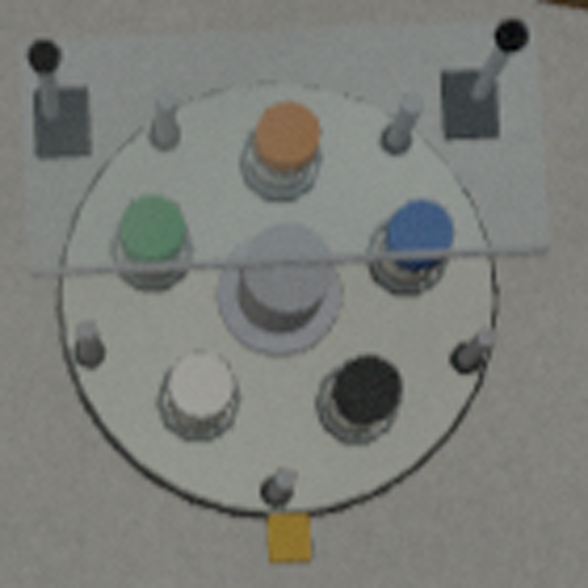

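View pics/c2.png

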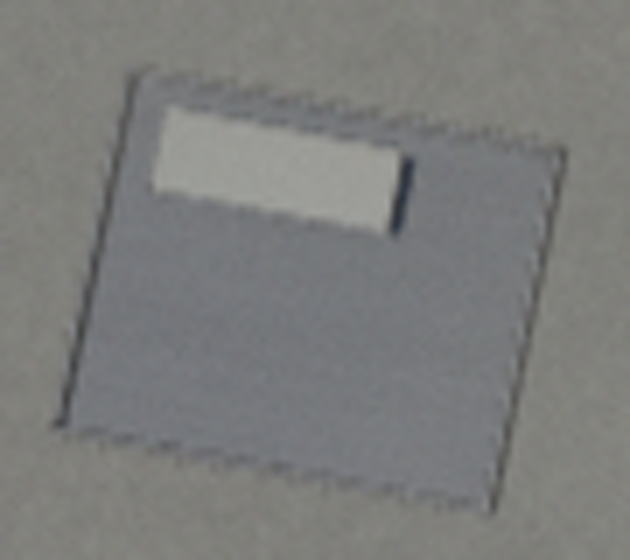

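```bash
cat > h.py <<'E'
import numpy as np
from workcell import r,optics,command_gripper
def bp(n,u,v,z):
    m=optics.camera_model(n);K,R,t=m["K"],m["R"],m["t"]
    d=R.T@np.linalg.inv(K)@np.array([u,v,1.]);c=-R.T@t
    return c+d*(z-c[2])/d[2]
def proj(n,X):
    m=optics.camera_model(n);q=m["K"]@(m["R"]@np.asarray(X)+m["t"]);return q[:2]/q[2]
E
python3 - <<'E'
from h import *
from scipy.optimize import least_squares
cr=lambda x,y:(x/4.2+280-.5+.5/4.2,y/4.2+112-.5+.5/4.2)
L=dict(orange=(288,133),green=(153,227),white=(202,384),black=(367,389),blue=(420,230))
P={k:bp("top",*cr(*v),.12) for k,v in L.items()}
A=np.array([p[:2] for p in P.values()])
f=lambda q:np.ravel([[q[0]+.095*np.cos(q[2]+i*2*np.pi/5),q[1]+.095*np.sin(q[2]+i*2*np.pi/5)] for i in range(5)]-A)
s=least_squares(f,[A[:,0].mean(),A[:,1].mean(),0]);print(s.x,np.round(s.fun*1e3,1));print(P)
print("nose tip",bp("top",*cr(290,562),.009),bp("top",*cr(290,562),.018),"pegs")
for q in[(289,475),(488,338),(412,103),(165,100),(85,328)]:print(bp("top",*cr(*q),.13))
print("col",bp("top",*cr(286,267),.135))
print("hood",bp("top",*cr(32,271),.143),bp("top",*cr(548,248),.143))
for q in [(135,72),(567,150),(493,512),(58,428)]:print("tray",bp("top",q[0]/7+150-.43,q[1]/7+210-.43,.016))
E
```

```text
[ 0.63056945 -0.11690651  0.00917544] [ 0.3  0.2  0.3  0.8 -0.6  0.7  0.9 -0.9 -0.9 -0.8]
{'orange': array([ 0.7252647 , -0.11622536,  0.12      ]), 'green': array([ 0.65879225, -0.02713991,  0.12      ]), 'white': array([ 0.55375944, -0.06246624,  0.12      ]), 'black': array([ 0.55334468, -0.17256078,  0.12      ]), 'blue': array([ 0.66168616, -0.20614027,  0.12      ])}
nose tip [ 0.44362523 -0.13114213  0.009     ] [ 0.44304435 -0.13053189  0.018     ] pegs
[ 0.49333817 -0.1210729   0.13      ]
[ 0.58817398 -0.2513121   0.13      ]
[ 0.74539158 -0.19811638  0.13      ]
[ 0.74277501 -0.03294207  0.13      ]
[0.58764353 0.01622535 0.13      ]
col [ 0.63118966 -0.11585025  0.135     ]
hood [0.62238184 0.05178117 0.143     ] [ 0.64703375 -0.28809959  0.143     ]
tray [0.50557178 0.4063629  0.016     ]
tray [0.47709368 0.22181658 0.016     ]
tray [0.32298642 0.24732784 0.016     ]
tray [0.35372017 0.43193451 0.016     ]
```

```bash
cat >> h.py <<'E'
C=np.array([.6306,-.1169]); D=np.pi/180
def q(a): return [np.cos(a*D/2),np.sin(a*D/2),0,0]
def pp(phi,z): return [C[0]+.14*np.cos(phi*D),C[1]+.14*np.sin(phi*D),z]
def sweep(p0,p1,off,z=.110,n=9):
    command_gripper(.034)
    r.reach(pp(p0,.20),q(p0+off)); 
    hit=r.move_straight(pp(p0,z),q(p0+off),speed=.12,max_force=8)
    print("down hit",hit,r.read_state()["eef_pos"])
    if hit: return False
    command_gripper(.018)
    for k in np.linspace(p0,p1,n+1)[1:]:
        if r.move_straight(pp(k,z),q(k+off),speed=.09,max_force=15): print("HIT",k,r.read_state()["contact_force"]);return False
    s=r.read_state();print("F",s["contact_force"],s["grip_width"])
    command_gripper(.0,force=20); s=r.read_state(); print("grip",s["grip_width"],s["eef_pos"],s["contact_force"])
    command_gripper(.034)
    r.move_straight(pp(p1,.20),speed=.2)
    print(r.read_state()["time_s"])
    return True
def shot(tag):
    import cv2
    p,d=optics.get_image("top"); cv2.imwrite(f"pics/{tag}.png",cv2.resize(p[112:252,280:420],None,fx=4.2,fy=4.2,interpolation=cv2.INTER_CUBIC)[:,:,::-1])
    p,d=optics.get_image("side"); cv2.imwrite(f"pics/{tag}s.png",p[:,:,::-1])
E
python3 - <<'E'
from h import *
print(sweep(252.5,164.3,0)); shot("s1")
E
```

```text
down hit False [ 0.58889141 -0.25069465  0.1108008 ]Traceback (most recent call last):
  File "<stdin>", line 2, in <module>
  File "h.py", line 20, in sweep
    if r.move_straight(pp(k,z),q(k+off),speed=.09,max_force=15): print("HIT",k,r.read_state()["contact_force"]);return False
       ~~~~~~~~~~~~~~~^^^^^^^^^^^^^^^^^^^^^^^^^^^^^^^^^^^^^^^^^
workcell.PlanningError: the arm cannot follow that straight line within its joint ranges
```

```bash
python3 - <<'E'
from h import *
s=r.read_state();print(s["time_s"],s["joint_positions"],s["eef_pos"],s["eef_rot"],s["grip_width"])
p=s["eef_pos"]-[*C,0];print(np.degrees(np.arctan2(p[1],p[0]))%360)
for k in range(252,140,-10): 
    print(k,r.solve_ik(pp(k,.11),q(k)),r.solve_ik(pp(k,.11),q(k-180)))
E
```

```text
4.8583 [-5.27157429e-01  6.45123214e-01  1.44474744e+00 -5.74380903e-05
  1.05184855e+00  3.08884874e+00] [ 0.56636752 -0.24130067  0.11018116] [-5.21156661e-01  8.53461030e-01  4.38119997e-05 -5.20216656e-05] 0.017852819521107875
242.69108677383772
252 [-5.22461097e-01  6.82036624e-01  1.37136842e+00 -4.44089210e-16
  1.08818761e+00  2.93329082e+00] [-5.22461097e-01  6.82036624e-01  1.37136842e+00 -4.44089210e-16
  1.08818761e+00 -2.08301832e-01]
242 [-5.27296522e-01  6.42594683e-01  1.45037710e+00 -4.44089210e-16
  1.04862087e+00  3.10298832e+00] [-5.27296522e-01  6.42594683e-01  1.45037710e+00 -4.44089210e-16
  1.04862087e+00 -3.86043319e-02]
232 [-5.25266928e-01  6.04843465e-01  1.52514476e+00 -4.44089210e-16
  1.01160443e+00 -3.00363447e+00] [-5.25266928e-01  6.04843465e-01  1.52514476e+00 -4.44089210e-16
  1.01160443e+00  1.37958188e-01]
222 [-5.15561848e-01  5.69784060e-01  1.59376412e+00 -4.44089210e-16
  9.78044472e-01 -2.81939646e+00] [-5.15561848e-01  5.69784060e-01  1.59376412e+00 -4.44089210e-16
  9.78044472e-01  3.22196193e-01]
212 [-4.97580022e-01  5.38479929e-01  1.65
[... 873 characters left out ...]
48419816e-01  4.71999895e-01  1.78032258e+00 -4.44089210e-16
  8.89270182e-01  1.36200285e+00]
162 [-2.99480021e-01  4.73993601e-01  1.77659882e+00 -4.44089210e-16
  8.91000231e-01 -1.55611708e+00] [-2.99480021e-01  4.73993601e-01  1.77659882e+00 -4.44089210e-16
  8.91000231e-01  1.58547557e+00]
152 [-2.51096431e-01  4.83828558e-01  1.75817678e+00 -4.44089210e-16
  8.99587314e-01 -1.33320057e+00] [-2.51096431e-01  4.83828558e-01  1.75817678e+00 -4.44089210e-16
  8.99587314e-01  1.80839209e+00]
142 [-2.06072151e-01  5.00971906e-01  1.72586134e+00 -4.44089210e-16
  9.14759411e-01 -1.11364336e+00] [-2.06072151e-01  5.00971906e-01  1.72586134e+00 -4.44089210e-16
  9.14759411e-01  2.02794929e+00]
```

```bash
python3 - <<'E'
from h import *
command_gripper(.0,force=20); s=r.read_state(); print("grip",s["grip_width"],s["contact_force"])
command_gripper(.034); r.move_straight(pp(242.7,.2),speed=.2)
print(sweep(242.7,164.3,-180)); shot("s1")
E
```

```text
grip 0.013222081654786751 [-1.5042818  -0.26623529  1.9916485 ]
down hit False [ 0.56686694 -0.24158965  0.11078594]
F [0.48593193 0.4132985  0.4522833 ] 0.017934048050872637
grip 0.013364341365533647 [ 0.49590573 -0.07975877  0.11013795] [ 0.11836292 -0.8968237   1.39585516]
14.675
True
```

View pics/s1.png

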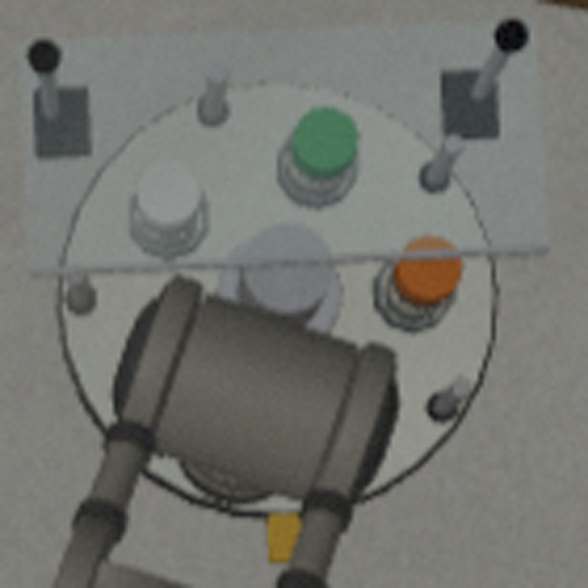

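View pics/s1s.png

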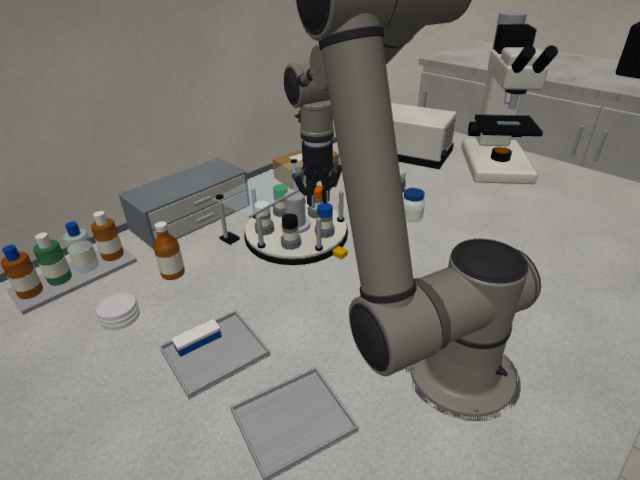

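```bash
python3 - <<'E'
from h import *
print(sweep(236.3,148.2,-180,n=10))
r.reach([.45,.25,.3],q(4.2-0)); shot("s2")
s=r.read_state();print(s["time_s"],s["joint_positions"])
E
```

```text
down hit False [ 0.55338613 -0.23356612  0.11075511]
F [0.35680659 0.33399718 0.86199425] 0.01802481579683526
grip 0.013389308832925134 [ 0.51149947 -0.0437802   0.11011076] [-0.85381716 -0.41820379  1.03829748]
22.5833
True
23.8833 [ 3.55863333e-01  2.92873498e-01  1.47466186e+00 -2.59725732e-04
  1.37545017e+00  1.85563613e+00]
```

View pics/s2.png

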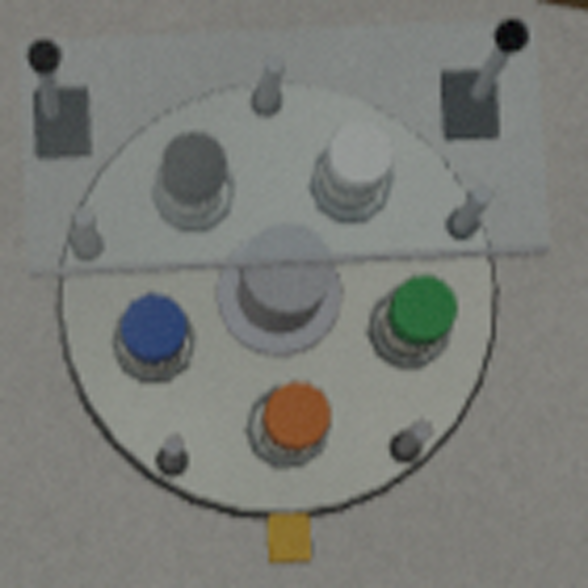

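View pics/s2s.png

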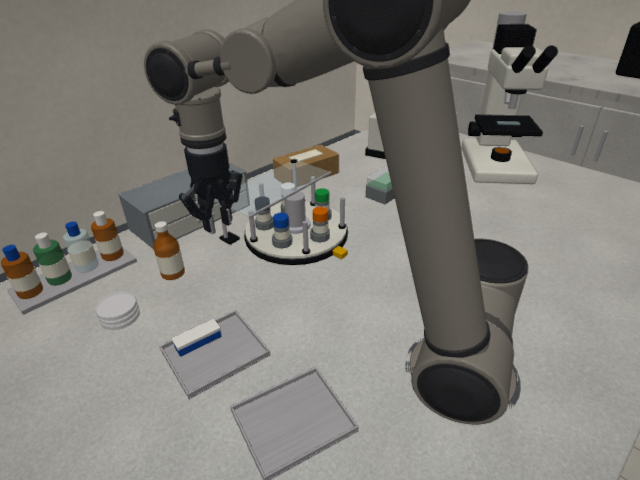

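```bash
python3 - <<'E'
from h import *
from scipy.optimize import least_squares
cr=lambda x,y:(x/4.2+280-.5+.5/4.2,y/4.2+112-.5+.5/4.2)
w=2*np.pi/5
def fit(name,pts,rad,z,idx,a0):
    A=np.array([bp("top",*cr(*p),z)[:2] for p in pts])
    f=lambda q:np.ravel([[q[0]+rad*np.cos(q[2]+i*w),q[1]+rad*np.sin(q[2]+i*w)] for i in idx]-A)
    s=least_squares(f,[.63,-.117,a0]);print(name,s.x[:2],np.degrees(s.x[2]),np.round(s.fun*1e3,1))
fit("lids",[(297,416),(422,308),(359,153),(194,160),(154,327)],.095,.12,[0,1,2,3,4],3.2)
for v in(511,515):print("nose back",bp("top",*cr(290.5,v),.018)) 
for u in((268,562),(313,562),(269,514),(312,514)):print("nose",bp("top",*cr(*u),.018))
def pt(x,y,z):return np.array(proj("top",[x,y,z]))
a=4.2*D
for X in [(-.188,-.015),(-.188,.015),(-.158,.015),(-.158,-.015)]:
    u=pt(C[0]+X[0]*np.cos(a)-X[1]*np.sin(a),C[1]+X[0]*np.sin(a)+X[1]*np.cos(a),.018); print((u+.5-[280,112])*4.2)
E
python3 - <<'E'
import cv2
p=cv2.imread("pics/s2.png");cv2.imwrite("pics/c3.png",cv2.resize(p[370:588,200:390],None,fx=2.7,fy=2.7,interpolation=cv2.INTER_CUBIC))
E
```

```text
lids [ 0.63042964 -0.11637105] 185.38673822361616 [ 1.9  1.   0.8 -0.7 -0.8 -0.5 -3.4 -0.1  1.5  0.3]
nose back [ 0.47928442 -0.13012828  0.018     ]
nose back [ 0.47643846 -0.1301878   0.018     ]
nose [ 0.44264124 -0.11495107  0.018     ]
nose [ 0.44346587 -0.14682457  0.018     ]
nose [ 0.47675168 -0.11492252  0.018     ]
nose [ 0.47754816 -0.14542657  0.018     ]
[311.83366365 561.41714914]
[269.55043499 563.42251551]
[267.36479923 521.23011694]
[309.59147459 519.23901325]
```

View pics/c3.png

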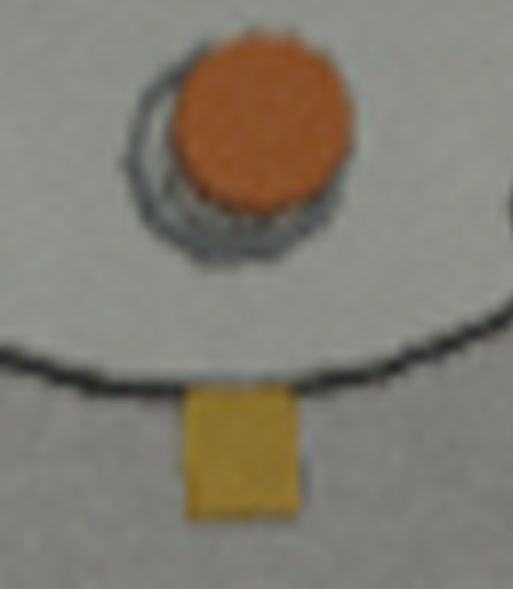

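```bash
python3 - <<'E'
import cv2
p=cv2.imread("pics/s2.png")
a=cv2.resize(p[420:485,140:210],None,fx=8,fy=8,interpolation=cv2.INTER_CUBIC);b=cv2.resize(p[410:475,375:445],None,fx=8,fy=8,interpolation=cv2.INTER_CUBIC)
cv2.imwrite("pics/c4.png",cv2.resize(cv2.hconcat([a,b]),None,fx=.7,fy=.7))
E
python3 - <<'E'
from h import *
cr=lambda x,y:(x/4.2+280-.5+.5/4.2,y/4.2+112-.5+.5/4.2)
for n,p,z in[("orange",(297,416),.12),("blue",(154,327),.12),("green",(422,308),.12)]:
    X=bp("top",*cr(*p),z)[:2];print(n,X,np.degrees(np.arctan2(*(X-C)[::-1]))%360,np.hypot(*(X-C)))
for a in (148.2,220.2):
    for z in(.13,.034):u=proj("top",pp(a,z));print(a,z,(u+.5-[280,112])*4.2)
u=proj("top",[C[0]+.095*np.cos(184.2*D),C[1]+.095*np.sin(184.2*D),.052]);print("ring",(u+.5-[280,112])*4.2)
E
```

```text
orange [ 0.53398246 -0.12624082] 185.52209439938335 0.09706801744443616
blue [ 0.59122897 -0.02952037] 114.25510923022894 0.09583985257448854
green [ 0.60889873 -0.20836298] 256.65234820118195 0.09400224237785378
148.2 0.13 [172.17914153 444.88100261]
148.2 0.034 [169.86555523 460.51942894]
220.2 0.13 [420.62108581 433.29642279]
220.2 0.034 [403.37576907 449.60760003]
ring [287.08317751 426.14568078]
```

View pics/c4.png

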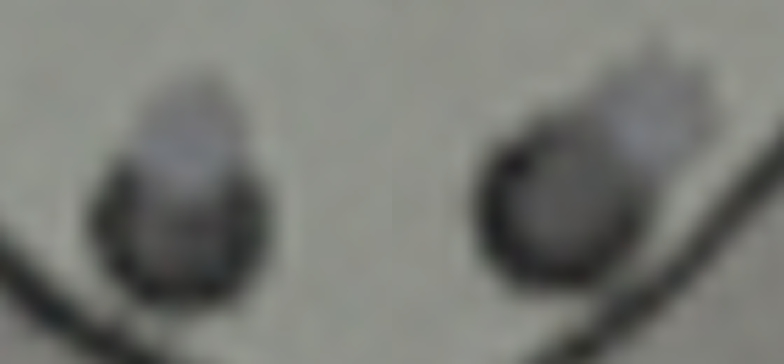

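```bash
python3 - <<'E'
from h import *
print(sweep(148.2,147.4,-180,n=1))
r.reach([.45,.2,.25],q(4.2)); shot("s3")
s=r.read_state();print(s["time_s"],s["joint_positions"])
E
python3 - <<'E'
import cv2
p=cv2.imread("pics/s3.png");cv2.imwrite("pics/c5.png",cv2.resize(p[370:588,140:450],None,fx=2.5,fy=2.5,interpolation=cv2.INTER_CUBIC))
E
```

```text
down hit False [ 0.51214367 -0.04300025  0.11066086]
F [-0.46040541  0.52725784  0.40721827] 0.017824206582283064
grip 0.013104547350420537 [ 0.51267038 -0.04143006  0.11010619] [-0.5747079   0.46388822  1.56634482]
27.9
True
29.0 [ 2.59985060e-01  2.89119545e-01  1.62121691e+00 -3.66619216e-04
  1.23246160e+00  1.76012167e+00]
```

View pics/c5.png

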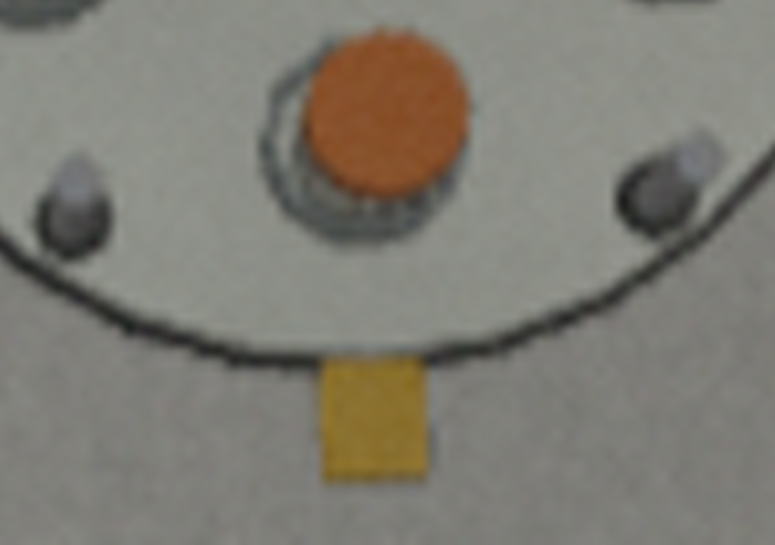

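```bash
python3 - <<'E'
from h import *
x,y=.5348,-.1246
command_gripper(.066)
r.reach([x,y,.20],q(4.2))
h=r.move_straight([x,y,.105],q(4.2),speed=.12,max_force=8);print(h)
if not h:
    command_gripper(.0,force=45); s=r.read_state();print(s["grip_width"],s["contact_force"],s["eef_pos"],s["time_s"])
    r.move_straight([x,y,.125],speed=.06); r.move_straight([x,y,.28],speed=.12)
    s=r.read_state();print(s["grip_width"],s["contact_force"],s["time_s"]); shot("s4")
E
```

```text
False
0.043142702934433376 [-0.67074453  0.02984871  6.29910938] [ 0.5353358  -0.12478397  0.10599934] 31.9583
0.04302711921547155 [ 0.7066208   0.35260663 -0.90718298] 33.8833
```

View pics/s4s.png

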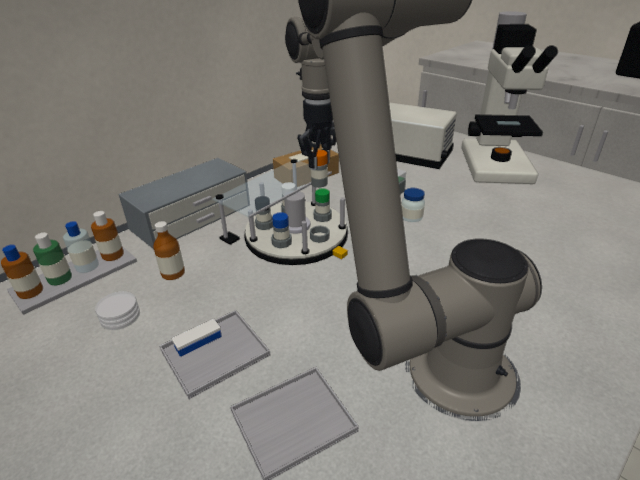

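```bash
python3 - <<'E'
from h import *
x,y=.377,.333
r.reach([x,y,.24],q(30)); s=r.read_state();print(s["grip_width"],s["time_s"])
r.move_straight([x,y,.10],speed=.12)
h=r.move_straight([x,y,.074],speed=.02,max_force=4); s=r.read_state();print(h,s["eef_pos"],s["contact_force"],s["grip_width"],s["time_s"])
import cv2
p,d=optics.get_image("side"); cv2.imwrite("pics/s5.png",p[:,:,::-1]); cv2.imwrite("pics/s5c.png",cv2.resize(p[250:410,120:330],None,fx=3.5,fy=3.5,interpolation=cv2.INTER_CUBIC)[:,:,::-1])
E
```

```text
0.04316827386906099 35.75
True [0.37690881 0.33294584 0.08002936] [-0.82049119 -1.12500308  4.71629352] 0.04291675620088345 38.0083
```

View pics/s5c.png

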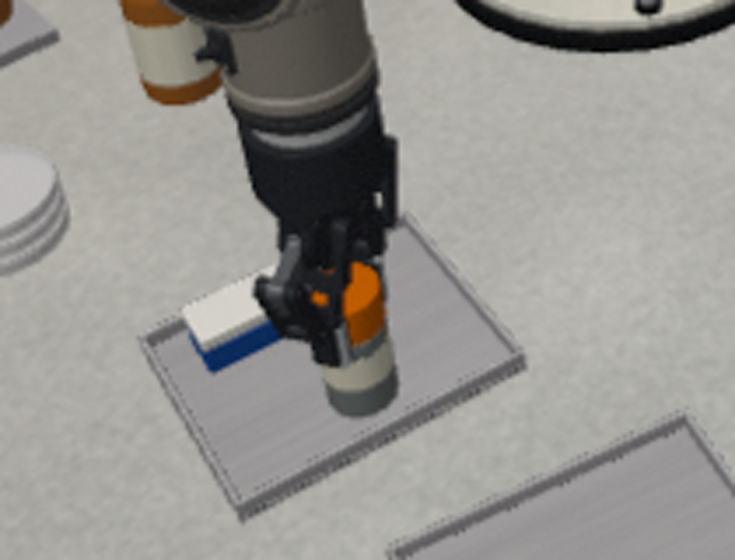

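```bash
python3 - <<'E'
from h import *
import cv2
command_gripper(.056); command_gripper(.072)
x,y=.377,.333
r.move_straight([x,y,.25],speed=.12)
r.reach([.32,-.25,.3],q(20)); r.hold(.3)
for n in("side","top"):
    p,d=optics.get_image(n); cv2.imwrite(f"pics/f_{n}.png",p[:,:,::-1])
print(r.read_state()["time_s"])
E
```

```text
42.7333
```

View pics/f_side.png

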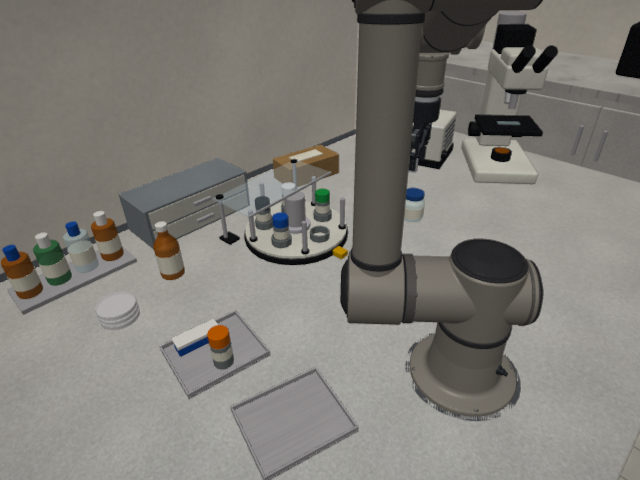

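View pics/f_top.png

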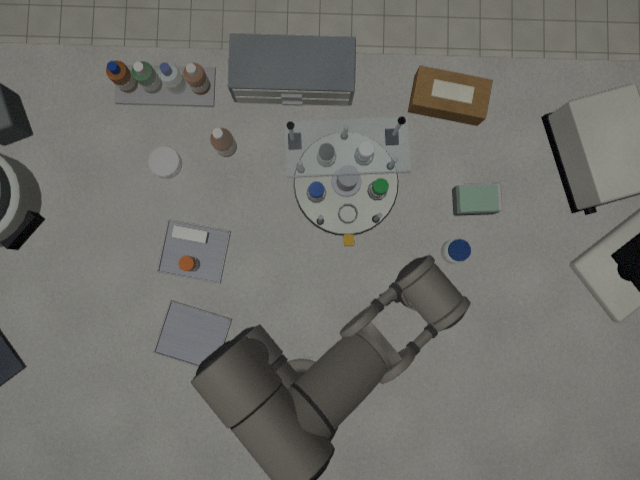

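```bash
python3 - <<'E'
from h import *
print(r.finish_job())
E
```

```text
the job is handed in; nothing more can be done
None
```

The orange-lidded canister is now standing upright in the free part of the far tray (the one holding the slide box). I handed the job in at about 43 s of the 72 s allowed.

- **Turning:** I turned the carousel about 177° clockwise by its pegs, in two main strokes. The first stroke stopped early because my wrist angle hit a joint limit. I let go of the peg, took hold again the other way round and carried on.
- **Alignment:** After a 0.8° correction, the orange lid measured within about 0.5° of the yellow nose. The estimates from the pegs and the lids differed by about 0.5° throughout. The carousel was at rest before I lifted the canister.
- **Placing:** I lowered the canister until it touched the tray floor, at the expected height, and then released it.
- **Last pictures:** The canister stands upright, clear of the slide box and the tray walls. The other four canisters are still in their pockets, nothing else looks moved, and the arm is clear of everything. No check failed.

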